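# Clamp the culture chamber in the loading jig

## Task

Clamp the culture chamber in its loading jig. With the outside of a finger, swing the clamp strap all the way over the chamber until it meets its stop, and only then push the cam lever fully down. Only push: do not pinch or lift anything, leave the chamber lying in its seat and the other things on the bench where they stand, and finish clear of everything.

Things in the scene. Friction and masses are not known exactly. Their poses are not given: they have to be found in the camera images.
- jig: Loading jig fixed to the bench: dark steel plate 15 mm thick, x -85 to 85, y -90 to 110 mm. Origin at bench height under the chamber's middle, z up. Strap pivot at jig (0, -65), lever hinge at (0, 85) mm, 55 mm high. A dark post beside the lever hinge (x 19 to 31, y 70 to 100) is 70 mm high; the rails round the chamber are 23 mm high
- strap (a joint): Swing angle of the clamp strap about its upright pivot, rad. 0 = fully over the chamber, against its stop, pointing along jig +y; positive = swung out towards jig -x (at 1.57 it points along jig -x); at angle a it points along (-sin a, cos a) in jig x, y. It starts between 0.9 and 1.6. Stays where it is left; about 1.5 N at 80 mm from the pivot moves it
- strap_hinge (a point): Point on the strap's pivot axis at the height of the strap's underside (36 mm above the bench)
- strap_mid (a point): Middle of the aluminium strap bar, 80 mm from the pivot, 45 mm above the bench; a good place to push on its side. The bar is 22 mm wide, its sides upright from 36 to 54 mm above the bench, and ends 120 mm from the pivot; a thin tongue (7 mm thick, 30 wide) goes on to 158 mm. y points from pivot to tongue. A rubber pad hangs 3 mm below the bar at 65 mm
- lever (a joint): Angle of the cam lever above level, rad. 0 = fully down, level, pointing along jig +y away from the chamber, against its stop; positive = raised, the tip turning up about the hinge. It starts between 0.8 and 1.15. Stays where it is left; about 3 N on the pad turns it
- lever_hinge (a point): Centre of the lever's hinge, hub 24 mm wide and 24 mm across, 55 mm above the bench. The hinge axis is jig x
- lever_pad (a point): Middle of the upper face of the lever's flat end, 67 mm from the hinge; the end is 26 mm wide, 36 mm long (49 to 85 mm from the hinge), 8 mm thick, of steel. Its z axis is the normal of the upper face; when the lever is down this point is 59 mm above the bench and jig (0, 152) mm
- chamber_mid (a point): Centre of the culture chamber: clear block with white lid, 76 (x) x 52 (y) x 16 mm, loose between the rails of the jig; its lid is 31 mm above the bench, 5 mm below the strap's underside
- vial: small amber glass vial, 20 mm across, 38 mm tall, standing on a corner of the jig's base plate, near the strap's pivot; origin at the centre of its underside; not part of the job
- oil_jar: amber jar with black cap, 40 mm across, 55 mm tall, standing beside the cam lever on the +x side of the jig; origin at the centre of its underside; not part of the job
- dish: clear round culture dish, 64 mm across, 15 mm tall, on the bench on the jig's -x side, beyond the lever's side of the plate; origin at the centre of its underside; not part of the job
- reagent: white plastic bottle, 56 mm across, 105 mm tall, on the bench on the jig's +x side; origin at the centre of its underside; not part of the job
- forceps: steel forceps lying on the bench, 120 mm long, 10 mm high, on the jig's -y side; origin at the centre of its underside; not part of the job
- slide_box: grey slide box, 85 x 60 x 30 mm, on the bench on the jig's -y side; origin at the centre of its underside; not part of the job
- objective: spare microscope objective standing on the bench, 35 mm across, 44 mm tall, on the jig's +x side; origin at the centre of its underside; not part of the job

How it is judged:
By the outcome, as a careful person would: the job done as asked, in the order asked, and still so for the second after the job is handed in, with the robot touching nothing.
It also fails if it takes over 48 s, if anything falls off the work surface, if the arm or the gripper's body presses on something with over 40 N, if the wrist force passes 120 N, or if a joint passes its speed limit or range.

## Robot

A 7-joint arm with a two-finger parallel gripper is mounted at the origin on the work surface. World frame = base frame: x ahead of the robot, y to its left, z up, the work surface at z = 0. Lengths are in m, angles in rad, forces in N, time in s.
With the tool pointing down it reaches from about 0.4 to 0.75 m from the base axis. Payload 19.5 kg.
Tool frame: the origin (TCP) lies at the very end of the fingers, on their centre line; the grasp point (between the pads) lies tcp_to_grasp behind it (tcp_to_grasp is the distance from the TCP to the grasp point, in m); z points along the fingers, y is the direction in which the jaws open and shut (so a half turn about z gives the same grasp; the last joint's range is limited). The gripper opens to 85 mm and grips with 20 to 120 N. Pads are 22 mm wide; open, the fingers measure 114 mm over their backs; the gripper's body (76 mm by 85 mm) begins 54 mm behind the grasp point. The pads swing forward as they close: fully open they stand 13 mm farther back than shut.
Start: joints at [-1.144, 0.707, -0.028, 1.485, 0.022, 0.951, -0.075], TCP at [0.26, 0.513, 0.231] pointing down, gripper open.
Joint ranges: [-2.71, 2.71], [-0.32, 2.16], [-1.57, 1.52], [0, 2.45], [-1.46, 4.6], [0, 2.02], [-2.83, 2.83]. Speed limits (rad/s): [1.89, 1.89, 2.57, 2.57, 3.01, 3.01, 3.01].

## Interface

Orientations are given as a unit quaternion [w, x, y, z].
In Python, from workcell import get_obs, camera, hand_in, tcp_to_grasp gives the robot as it stands.
- The arm moves only by the tool apply_moves, never from a script. Its argument "series" is text: rows parted by semicolons, each of 4 numbers parted by spaces: the shift along the world's x, y, z in mm, then the turn about the world's z in rad. A call has 1 to 5 rows; each row is the pose to reach, as a shift and turn from the pose commanded when the call began; what a row does not reach only later rows make up. A row lasts 1/10 s, in which the tool goes at most 50 mm and 8.59 degrees, less where a joint would pass 70% of its speed; a pose out of reach is approached as far as the arm can. A call with a gripper value outside its range is refused whole. "fingers" is the opening, from 0 (shut) to 1 (fully open), set as the call begins (left out, the last holds). The fingers move at their own pace and stop on an object; "squeeze" is the grip in N (left out, the last holds). Time passes only in rows, so rows that repeat a pose let the fingers close. It gives the time, the measured TCP pose, the force and the opening at its end, in the units of the state.
- get_obs(): the state, without advancing time (a new reading comes with each control period).
- camera(name): name is "scene" or "top" or "wrist"; returns a dict with "frame" (480x640x3 uint8, red, green, blue), "fx", "fy", "cx", "cy" (pixels), "view" (4x4, takes a point from world to camera coordinates); the wrist camera has in their place "T_tool_cam" (4x4, takes a point from camera to tool coordinates, whose origin is the TCP and whose axes are the flange's). Camera axes: x right, y down, z forward; pixel columns grow to the right and rows downward; lengths in m; the calibration is good to about 2 mm. A picture is of the moment at which its call begins: read the wrist's pose just before it. There is no depth.
- hand_in(): hands the job in, once; it reports no verdict.
The state is a dict: "t": time; "joint_positions": joint angles; "joint_velocities": joint speeds; "effort": joint torques, N m; "tcp_pos": TCP position; "ee_rot": TCP orientation; "wrist_force": force on the tool from outside, world axes, zero at the start; "moment": the same for the moment, N m; "grip_width": finger opening in m.
Only numpy, scipy, OpenCV 4.12 (cv2) and the standard library are available. Lean on these libraries where they do the work, as an engineer would, in place of code of your own. Each camera call takes 0.05 s, during which the arm holds its last target.

## Working session

There is one attempt and no reset: what is moved stays moved. The work goes in short steps, Python scripts to look and compute and a tool call to move; the robot and the scene stay as the last step left them, time stands still between calls to the robot, and variables do not carry over. Pictures are saved under pics/ and viewed, and the job is handed in when it is done.

Besides the shell and the picture viewer there is one more tool, called after "Call:" as name(argument=value, ...), one argument or row to a line, values as JSON. apply_moves: Moves the arm, as the interface text tells. Its arguments: {"type":"object","properties":{"series":{"type":"string"},"fingers":{"type":"number"},"squeeze":{"type":"number"}},"required":["series"]}

```bash
ls; mkdir -p pics; python3 - <<'E'
from workcell import get_obs,camera,tcp_to_grasp
import cv2,numpy as np
o=get_obs();print({k:np.round(v,3).tolist() for k,v in o.items()},tcp_to_grasp)
for n in("scene","top"):
    c=camera(n);cv2.imwrite(f"pics/{n}0.png",c["frame"][:,:,::-1]);print(n,c["fx"],c["fy"],c["cx"],c["cy"],np.round(c["view"],4).tolist())
E
```

```text
pics
{'t': 0.0, 'joint_positions': [-1.144, 0.707, -0.028, 1.485, 0.022, 0.951, -0.076], 'joint_velocities': [-0.0, 0.001, -0.002, -0.0, 0.001, -0.001, 0.0], 'effort': [0.0, -88.323, 1.235, -23.617, 0.017, 0.007, 0.0], 'tcp_pos': [0.26, 0.513, 0.231], 'ee_rot': [-0.0, 0.232, 0.973, -0.001], 'wrist_force': [0.209, -0.499, 0.001], 'moment': [-0.02, -0.039, -0.036], 'grip_width': 0.085} 0.0187
scene 537.7156579960431 537.7156579960431 320.81803437575275 237.84324902055707 [[-0.8134, 0.5813, -0.0227, 0.4847], [0.3549, 0.4649, -0.8111, -0.1322], [-0.4609, -0.6678, -0.5844, 1.0888], [0.0, 0.0, 0.0, 1.0]]
top 455.8563527402521 455.8563527402521 316.2760177427835 231.20733022672803 [[0.0152, -0.9988, 0.0458, -0.0496], [-0.9888, -0.0219, -0.1476, 0.5876], [0.1484, -0.0431, -0.988, 0.7493], [0.0, 0.0, 0.0, 1.0]]
```

View pics/scene0.png

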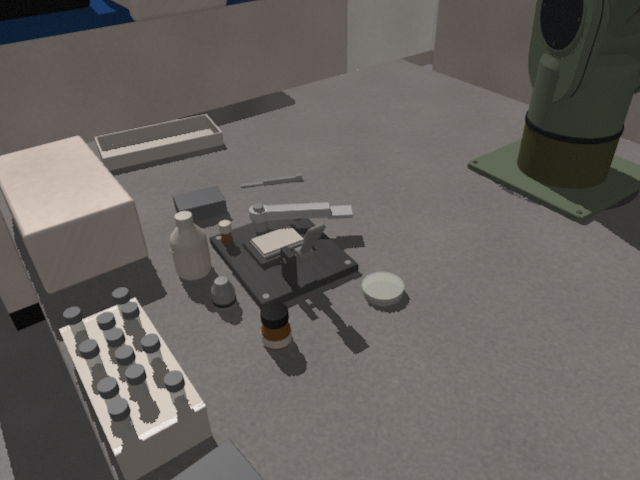

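View pics/top0.png

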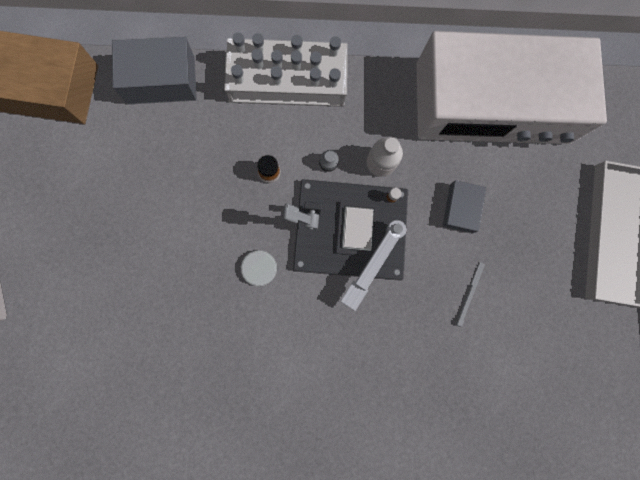

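The jig lies in the top view between (303,182) and (404,278). The strap pivot is at (398,229) with the tongue at (354,297), the lever pad at (292,214), the vial at (394,195), the jar at (268,168) and the dish at (259,268). Next I zoom in for accurate pixels.

```bash
cat > h.py <<'E'
import numpy as np
CAM={"top":(455.8563527402521,316.2760177427835,231.20733022672803),"scene":(537.7156579960431,320.81803437575275,237.84324902055707)}
from workcell import camera
def ray(c,u,v,z):
    V=np.array(c["view"]);R=V[:3,:3];o=-R.T@V[:3,3]
    d=R.T@np.array([(u-c["cx"])/c["fx"],(v-c["cy"])/c["fy"],1]);s=(z-o[2])/d[2];return o+s*d
def proj(c,p):
    V=np.array(c["view"]);q=V[:3,:3]@np.array(p)+V[:3,3];return c["fx"]*q[0]/q[2]+c["cx"],c["fy"]*q[1]/q[2]+c["cy"]
E
python3 - <<'E'
import cv2
t=cv2.imread('pics/top0.png')[130:320,225:435];t=cv2.convertScaleAbs(t,alpha=1.6,beta=20);cv2.imwrite('pics/t0z.png',cv2.resize(t,None,fx=3.0,fy=3.0,interpolation=cv2.INTER_CUBIC))
t=cv2.imread('pics/scene0.png')[160:360,160:420];t=cv2.convertScaleAbs(t,alpha=1.6,beta=20);cv2.imwrite('pics/s0z.png',cv2.resize(t,None,fx=3,fy=3,interpolation=cv2.INTER_CUBIC))
E
```

```text
(no output)
```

View pics/t0z.png

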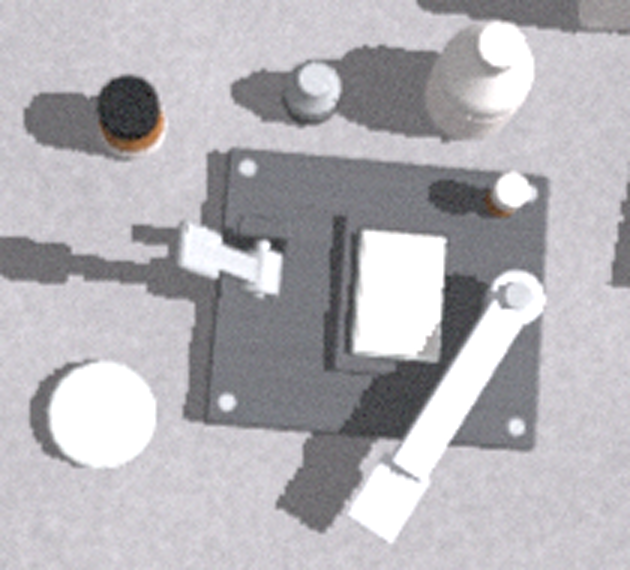

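View pics/s0z.png

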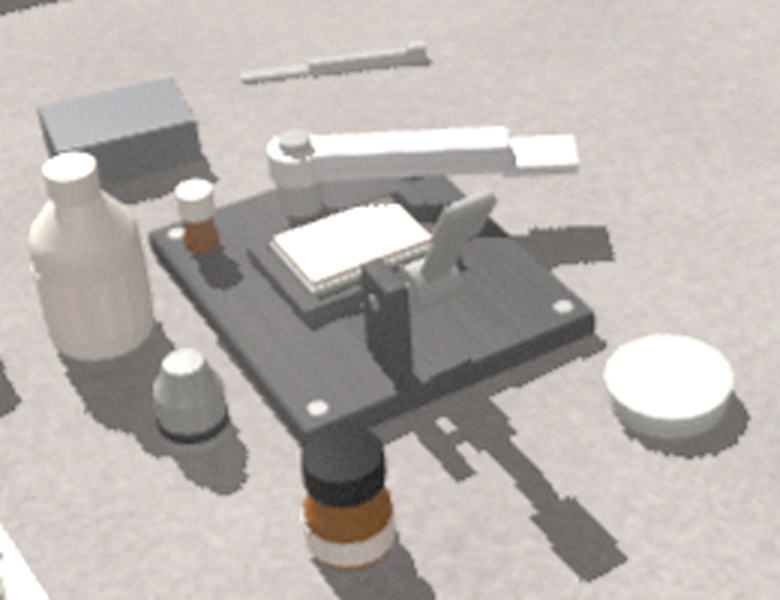

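```bash
cat > m.py <<'E'
from h import *
import cv2
c=camera("top");s=camera("scene")
Z=lambda u,v:(u/3+225,v/3+130)
J=np.array([[85,110],[85,-90],[-85,-90],[-85,110]])/1000
W=np.array([ray(c,*Z(*p),.015)[:2] for p in [(233,149),(548,178),(533,449),(206,423)]])
print("corners",W.round(4).tolist())
Jm=J.mean(0);Wm=W.mean(0);H=(J-Jm).T@(W-Wm)
th=np.arctan2(H[0,1]-H[1,0],H[0,0]+H[1,1]);R=np.array([[np.cos(th),-np.sin(th)],[np.sin(th),np.cos(th)]])
o=Wm-R@Jm
print("yaw",th,"o",o,"res mm",((W-(J@R.T+o))*1000).round(1).tolist())
# scene corners
S=lambda u,v:(u/3+160,v/3+160)
W2=np.array([ray(s,*S(*p),.015)[:2] for p in [(303,435),(150,239),(593,318)]])
print("scene corners",W2.round(4).tolist(), "(vs +x+y, +x-y, -x+y)")
def jw(x,y):return R@np.array([x,y])/1000+o
def wj(p):return (R.T@(np.array(p[:2])-o))*1000
piv=ray(c,*Z(517,294),.060);print("pivot jig",wj(piv))
for n,p,z in[("tongue end mid",(370,528),.049),("bar end mid",(414,472),.054),("jar cap",(129,107),.055),("vial cap",(514,190),.038),("obj top",(318,82),.044),("dish top",(103,414),.015),("bottle top",(498,44),.105),("lid tl",(361,231),.031),("lid tr",(445,236),.031),("lid bl",(354,352),.031),("lever end far l",(178,264),.1),("lever far top",(184,224),.1)]:
    q=ray(c,*Z(*p),z);print(n,q.round(3),"jig",wj(q).round(1))
t=wj(ray(c,*Z(370,528),.049))-[0,-65];print("strap a",np.arctan2(-t[0],t[1]),np.hypot(*t))
t=wj(ray(c,*Z(414,472),.054))-[0,-65];print("strap a",np.arctan2(-t[0],t[1]),np.hypot(*t))
# lever: project for angles
for a in np.arange(.75,1.2,.1):
    P=[]
    for x in(-13,13):
        y=85+85*np.cos(a)-4*np.sin(a);z=55+85*np.sin(a)+4*np.cos(a);w=jw(x,y);P.append((*w,z/1000))
    f=lambda uv:np.round(((np.array(uv)-[225,130])*3)).tolist()
    g=lambda uv:np.round(((np.array(uv)-[160,160])*3)).tolist()
    print(round(a,2),[f(proj(c,p)) for p in P],[g(proj(s,p)) for p in P])
E
python3 m.py
```

```text
corners [[0.688, -0.0134], [0.675, -0.208], [0.5083, -0.1965], [0.5203, -0.0007]]
yaw -0.0675765150429983 o [ 0.59723237 -0.11462734] res mm [[-1.5, -2.8], [-1.0, 2.2], [2.0, 2.2], [0.5, -1.6]]
scene corners [[0.6924, -0.0115], [0.6797, -0.2017], [0.5269, 0.0025]] (vs +x+y, +x-y, -x+y)
pivot jig [  1.82020624 -63.12738317]
tongue end mid [ 0.461 -0.095  0.049] jig [-137.6   10.5]
bar end mid [ 0.492 -0.119  0.054] jig [-104.3  -11.5]
jar cap [0.701 0.048 0.055] jig [ 92.4 169.3]
vial cap [ 0.661 -0.182  0.038] jig [ 68.4 -62.5]
obj top [ 0.723 -0.063  0.044] jig [121.7  60. ]
dish top [0.525 0.06  0.015] jig [-84.3 169.6]
bottle top [ 0.728 -0.159  0.105] jig [133.5 -35. ]
lid tl [ 0.635 -0.091  0.031] jig [36.5 26.5]
lid tr [ 0.634 -0.141  0.031] jig [ 38.1 -24. ]
lid bl [ 0.563 -0.087  0.031] jig [-36.3  25.3]
lever end far l [0.601 0.016 0.1  ] jig [ -5.5 130.5]
lever far top [0.623 0.013 0.1  ] jig [ 16.8 129.3]
strap a 1.0686316494917998 156.958722391103
strap a 1.0971148938180082 117.20218650451191
0.75 [[150.0, 270.0], [154.0, 222.0]] [[519.0, 231.0], [470.0, 250.0]]
0.85 [[161.0, 270.0], [166.0, 221.0]] [[512.0, 214.0], [462.0, 232.0]]
0.95 [[174.0, 269.0], [179.0, 220.0]] [[503.0, 197.0], [454.0, 216.0]]
1.05 [[188.0, 269.0], [193.0, 220.0]] [[494.0, 182.0], [445.0, 200.0]]
1.15 [[203.0, 269.0], [208.0, 220.0]] [[485.0, 168.0], [436.0, 185.0]]
```

```bash
cat > plan.py <<'E'
import numpy as np
th=-.0676;o=np.array([599,-113.5]);R=np.array([[np.cos(th),-np.sin(th)],[np.sin(th),np.cos(th)]])
def jw(x,y):return R@np.array([x,y])+o
def sp(a,off,r=80):
    s,c=np.sin(a),np.cos(a);return jw(-r*s-off*c,-65+r*c-off*s)
if __name__=="__main__":
    st=np.array([260,513])
    for a,off in[(1.08,52),(1.08,26)]+[(a,25) for a in np.arange(1.0,-.06,-.1)]:
        p=sp(a,off);print(round(a,2),off,p.round(1),(p-st).round(0),"turn",round(a-.0676-1.103,2))
E
python3 plan.py
```

```text
1.08 52 [ 499.2 -180.1] [ 239. -693.] turn -0.09
1.08 26 [ 513. -158.] [ 253. -671.] turn -0.09
1.0 25 [ 515.5 -150.8] [ 255. -664.] turn -0.17
0.9 25 [ 518.6 -143. ] [ 259. -656.] turn -0.27
0.8 25 [ 522.5 -135.6] [ 263. -649.] turn -0.37
0.7 25 [ 527.2 -128.6] [ 267. -642.] turn -0.47
0.6 25 [ 532.5 -122.1] [ 272. -635.] turn -0.57
0.5 25 [ 538.4 -116.2] [ 278. -629.] turn -0.67
0.4 25 [ 544.9 -110.9] [ 285. -624.] turn -0.77
0.3 25 [ 551.9 -106.3] [ 292. -619.] turn -0.87
0.2 25 [ 559.3 -102.4] [ 299. -615.] turn -0.97
0.1 25 [567.  -99.2] [ 307. -612.] turn -1.07
0.0 25 [575.1 -96.8] [ 315. -610.] turn -1.17
```

Call:
apply_moves(
  series="20 -45 0 0;40 -90 0 0;60 -135 0 0;80 -180 0 0;100 -225 0 0",
  fingers=0,
  squeeze=20,
)

```text
t: 0.7
tcp_pos: [0.3602, 0.2861, 0.2313]
ee_rot: [0.0, 0.232, 0.973, -0.0]
wrist_force: [2.3, 0.6, -0.9]
grip_width: 0.0122
```

Call:
apply_moves(
  series="10 -47 0 0;20 -94 0 0;30 -141 0 0;40 -188 0 0;50 -235 0 0",
)

```text
t: 1.2
tcp_pos: [0.4098, 0.0511, 0.2313]
ee_rot: [0.0, 0.232, 0.973, -0.0]
wrist_force: [1.5, 1.4, -0.7]
grip_width: -0.0003
```

Call:
apply_moves(
  series="18 -45 0 0;36 -90 0 0;54 -135 0 -0.02;72 -180 0 -0.05;89 -233 0 -0.09",
)

```text
t: 1.7
tcp_pos: [0.4975, -0.1766, 0.2313]
ee_rot: [0.0, 0.276, 0.961, 0.0]
wrist_force: [0.9, 0.9, 0.2]
grip_width: -0.0001
```

```bash
python3 - <<'E'
from workcell import get_obs,camera
import cv2,numpy as np
o=get_obs();print({k:np.round(v,3).tolist() for k,v in o.items()})
c=camera("scene");cv2.imwrite("pics/s1.png",c["frame"][:,:,::-1])
c=camera("wrist");cv2.imwrite("pics/w1.png",c["frame"][:,:,::-1])
E
```

```text
{'t': 1.7, 'joint_positions': [0.351, 0.636, -0.128, 1.655, 0.1, 0.856, 1.193], 'joint_velocities': [0.758, 0.411, 0.067, -0.99, -0.051, 0.568, 0.511], 'effort': [-5.808, -88.355, 0.615, -14.906, 0.42, -1.713, -1.417], 'tcp_pos': [0.498, -0.177, 0.231], 'ee_rot': [0.0, 0.276, 0.961, 0.0], 'wrist_force': [0.943, 0.926, 0.212], 'moment': [0.048, -0.088, 0.009], 'grip_width': -0.0}
```

View pics/s1.png

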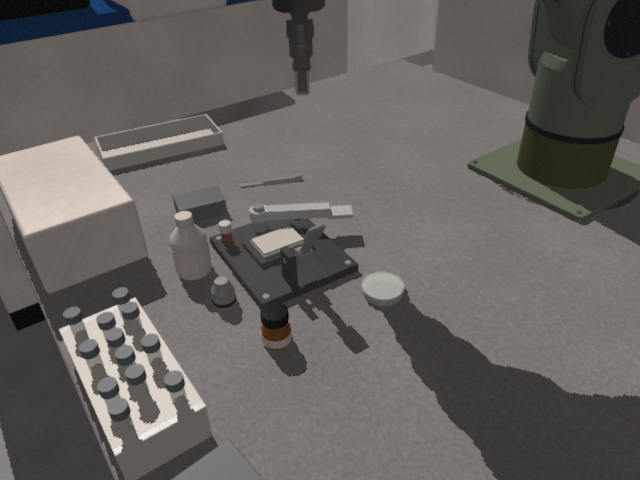

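View pics/w1.png

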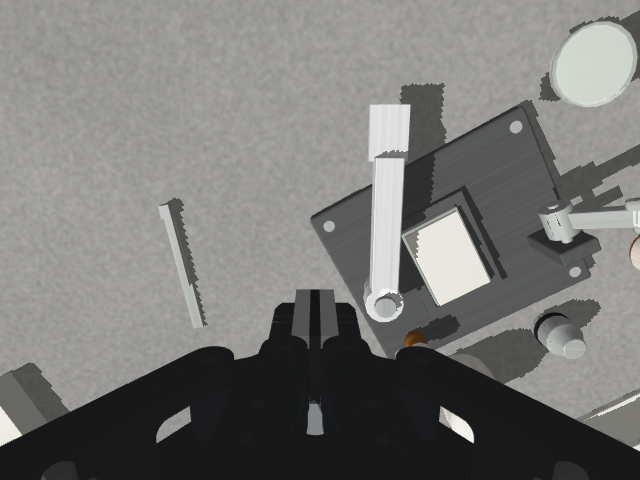

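The wrist view shows the strap bar upright in the picture, at about x=388 from y=130 to y=300. It is parallel to the finger backs and to the right of the shut fingers (x=315), so I go down beside it.

Call:
apply_moves(
  series="0 0 -45 0;0 0 -90 0;0 0 -135 0;0 0 -170 0;0 0 -188 0",
)

```text
t: 2.3
tcp_pos: [0.4959, -0.1742, 0.0405]
ee_rot: [-0.002, 0.276, 0.961, -0.0]
wrist_force: [1.3, -0.1, 0.6]
grip_width: -0.0004
```

```bash
python3 - <<'E'
from workcell import get_obs,camera
import cv2,numpy as np
o=get_obs();print({k:np.round(v,3).tolist() for k,v in o.items() if k in('tcp_pos','wrist_force')})
c=camera("scene");t=c["frame"][120:320,160:420,::-1];cv2.imwrite("pics/s2.png",cv2.resize(t,None,fx=3,fy=3))
E
```

```text
{'tcp_pos': [0.496, -0.174, 0.04], 'wrist_force': [1.344, -0.052, 0.64]}
```

View pics/s2.png

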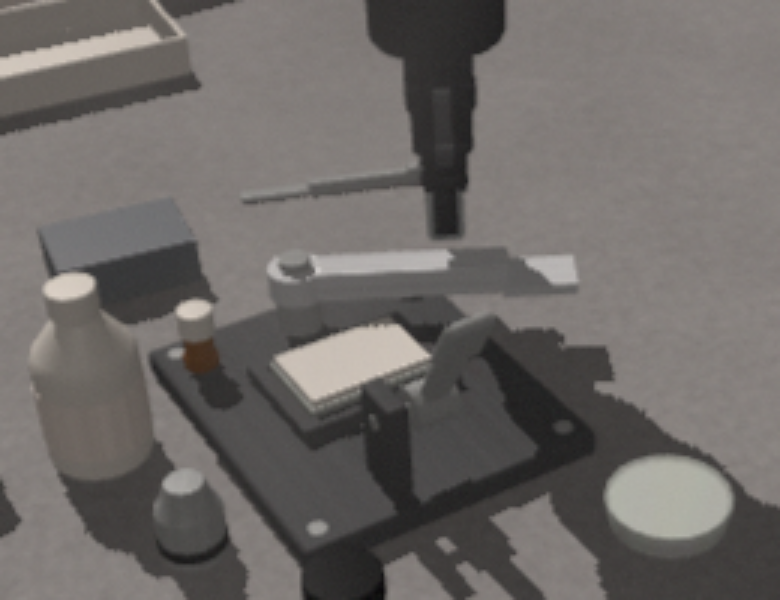

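The fingers are behind the strap (pixel (447,235) in the zoomed view), clear of it. I let the arm settle for one row, then begin the swing.

Call:
apply_moves(
  series="0 0 0 0;0 0 0 0",
)

```text
t: 2.55
tcp_pos: [0.4975, -0.1748, 0.0444]
ee_rot: [0.001, 0.276, 0.961, -0.0]
wrist_force: [-0.0, -0.1, -0.0]
grip_width: -0.0001
```

Call:
apply_moves(
  series="5 5 -3 0;10 11 -3 0;15 17 -3 0;16 20 -3 -0.04;18 24 -3 -0.08",
)

```text
t: 3.05
tcp_pos: [0.515, -0.1505, 0.0404]
ee_rot: [-0.0, 0.316, 0.949, -0.0]
wrist_force: [-2.8, -0.5, 1.3]
grip_width: -0.0002
```

Call:
apply_moves(
  series="2 5 0 -0.06;4 9 0 -0.12;6 14 0 -0.18;9 18 0 -0.24;12 22 0 -0.3",
)

```text
t: 3.55
tcp_pos: [0.5269, -0.1283, 0.0403]
ee_rot: [-0.0, 0.454, 0.891, -0.0]
wrist_force: [-2.5, -0.7, 0.4]
grip_width: 0.0001
```

```bash
python3 - <<'E'
from workcell import get_obs,camera
import cv2,numpy as np
o=get_obs();print({k:np.round(v,3).tolist() for k,v in o.items() if k in('tcp_pos','wrist_force','joint_positions')})
c=camera("scene");t=c["frame"][120:320,160:420,::-1];cv2.imwrite("pics/s3.png",cv2.resize(t,None,fx=3,fy=3))
E
```

```text
{'joint_positions': [0.17, 0.954, 0.019, 1.774, -0.039, 0.415, 0.844], 'tcp_pos': [0.527, -0.128, 0.04], 'wrist_force': [-2.46, -0.733, 0.388]}
```

View pics/s3.png

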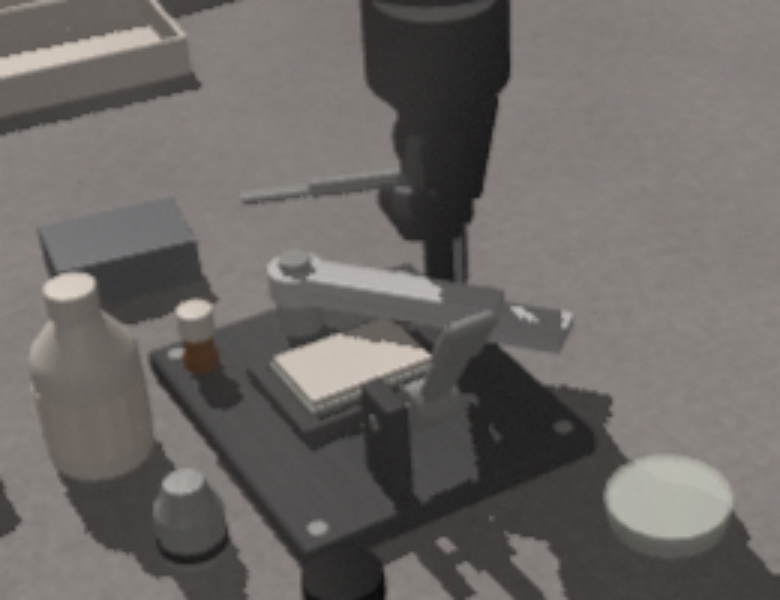

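The strap is swinging with the finger, which bears on the bar at (445,280), at about 2.5 N.

Call:
apply_moves(
  series="3 4 0 -0.06;6 8 0 -0.12;10 11 0 -0.18;14 15 0 -0.24;18 18 0 -0.3",
)

```text
t: 4.1
tcp_pos: [0.545, -0.1105, 0.0403]
ee_rot: [-0.0, 0.582, 0.813, -0.0]
wrist_force: [-1.4, -0.1, 0.2]
grip_width: 0.0001
```

Call:
apply_moves(
  series="4 3 0 -0.06;8 5 0 -0.12;13 8 0 -0.18;17 10 0 -0.24;22 12 0 -0.3",
)

```text
t: 4.6
tcp_pos: [0.5669, -0.0987, 0.0403]
ee_rot: [-0.0, 0.697, 0.717, -0.0]
wrist_force: [-1.9, -0.7, -0.5]
grip_width: -0.0001
```

```bash
python3 - <<'E'
from workcell import get_obs,camera
import cv2,numpy as np
o=get_obs();print({k:np.round(v,3).tolist() for k,v in o.items() if k in('tcp_pos','wrist_force','joint_positions')})
c=camera("scene");t=c["frame"][120:320,160:420,::-1];cv2.imwrite("pics/s4.png",cv2.resize(t,None,fx=3,fy=3))
E
```

```text
{'joint_positions': [0.027, 0.993, 0.179, 1.653, -0.303, 0.523, 0.419], 'tcp_pos': [0.567, -0.099, 0.04], 'wrist_force': [-1.917, -0.748, -0.549]}
```

View pics/s4.png

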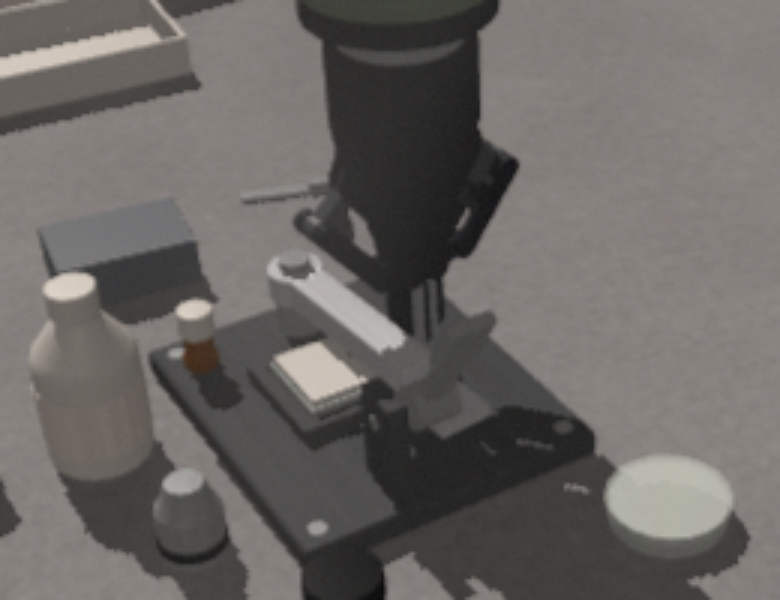

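Call:
apply_moves(
  series="3 1 0 -0.04;6 2 0 -0.08;8 2 0 -0.1",
)

```text
t: 4.95
tcp_pos: [0.5752, -0.0964, 0.0402]
ee_rot: [-0.0, 0.731, 0.682, -0.0]
wrist_force: [-0.9, 1.5, -0.9]
grip_width: 0.0001
```

Call:
apply_moves(
  series="1.5 0 0 0;3 0 0 0",
)

```text
t: 5.15
tcp_pos: [0.5763, -0.0965, 0.04]
ee_rot: [-0.002, 0.731, 0.683, -0.001]
wrist_force: [-17.7, 3.5, 9.7]
grip_width: 0.0002
```

Force jumped to 18 N and motion stalled, so the strap is on its stop. I back off straight and check.

Call:
apply_moves(
  series="0 0 0 0;-8 0 0 0;-20 1 0 0;-40 2 0 0;-60 2 20 0",
)

```text
t: 5.65
tcp_pos: [0.5167, -0.0946, 0.0591]
ee_rot: [-0.001, 0.731, 0.683, -0.001]
wrist_force: [0.7, -0.3, 1.8]
grip_width: -0.0002
```

Call:
apply_moves(
  series="-10 0 40 0;-30 0 80 0;-60 0 110 0;-100 0 130 0;-140 0 140 0",
)

```text
t: 6.15
tcp_pos: [0.3772, -0.0949, 0.2017]
ee_rot: [0.001, 0.731, 0.683, 0.001]
wrist_force: [1.4, -0.6, -0.2]
grip_width: 0.0001
```

```bash
python3 - <<'E'
from workcell import get_obs,camera
import cv2,numpy as np
o=get_obs();print({k:np.round(v,3).tolist() for k,v in o.items() if k in('tcp_pos','wrist_force','joint_positions')})
for n,(a,b,d,e) in(("scene",(120,320,160,420)),("top",(130,320,225,435))):
    c=camera(n);t=c["frame"][a:b,d:e,::-1];cv2.imwrite(f"pics/{n}5.png",cv2.resize(cv2.convertScaleAbs(t,alpha=1.6,beta=20),None,fx=3,fy=3,interpolation=cv2.INTER_CUBIC))
E
```

```text
{'joint_positions': [0.004, 0.524, 0.261, 2.16, -0.28, 0.486, 0.412], 'tcp_pos': [0.377, -0.095, 0.202], 'wrist_force': [1.447, -0.613, -0.163]}
```

View pics/scene5.png

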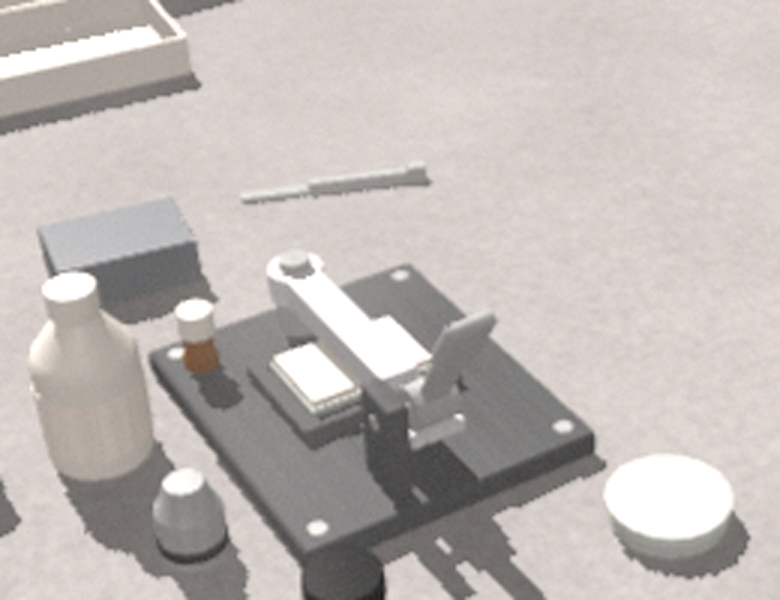

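View pics/top5.png

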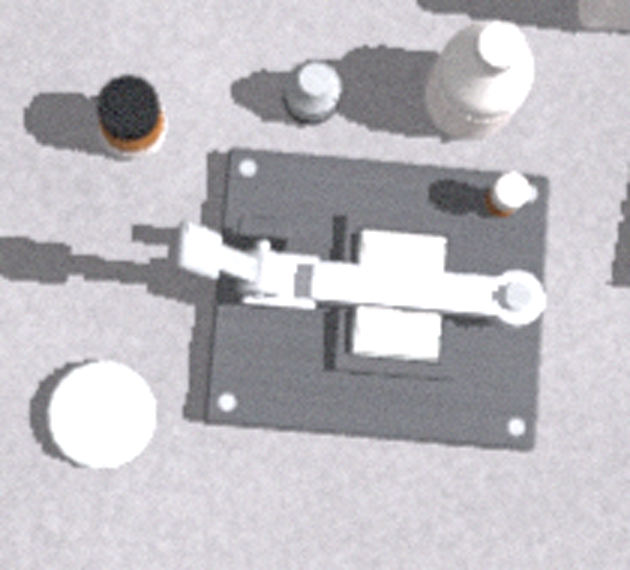

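The strap now lies over the chamber, from (517,295) to (300,280) in the zoomed top view. I check its angle by ray casting and work out the lever path.

```bash
cat > lev.py <<'E'
from h import *
from plan import jw
import plan
c=camera("top");s=camera("scene");Z=lambda u,v:(u/3+225,v/3+130)
def wj(p):return plan.R.T@(np.array(p[:2])*1000-plan.o)
for n,p,q in(("upper edge",(490,276),(318,262)),("lower edge",(490,313),(318,300))):
    a,b=wj(ray(c,*Z(*p),.054)),wj(ray(c,*Z(*q),.054));print(n,a.round(1),b.round(1),"a=",np.arctan2(-(b-a)[0],(b-a)[1]).round(3))
# finger path: 11mm half size in y; edge at radius r on face
for a in np.arange(1.1,-.05,-.1):
    r=70;y=85+r*np.cos(a)-4*np.sin(a);z=55+r*np.sin(a)+4*np.cos(a)
    print(round(a,1),"jig",round(y-11,1),"world",jw(0,y-11).round(1),round(z,1))
E
python3 lev.py
```

```text
upper edge [ 10.3 -49.3] [ 9.4 50.9] a= 0.009
lower edge [-11.3 -50.6] [-12.7  49.2] a= 0.014
1.1 jig 102.2 world [605.9 -11.5] 119.2
1.0 jig 108.5 world [606.3  -5.3] 116.1
0.9 jig 114.4 world [6.067e+02 6.000e-01] 112.3
0.8 jig 119.9 world [607.1   6.1] 108.0
0.7 jig 125.0 world [607.4  11.2] 103.2
0.6 jig 129.5 world [607.7  15.7] 97.8
0.5 jig 133.5 world [608.   19.7] 92.1
0.4 jig 136.9 world [608.2  23.1] 85.9
0.3 jig 139.7 world [608.4  25.9] 79.5
0.2 jig 141.8 world [608.6  28. ] 72.8
0.1 jig 143.3 world [608.7  29.4] 66.0
-0.0 jig 144.0 world [608.7  30.2] 59.0
```

Call:
apply_moves(
  series="45 14 0 0;91 28 0 0;137 42 0 0;183 56 0 0;228 66 0 0",
)

```text
t: 6.85
tcp_pos: [0.6085, -0.027, 0.1997]
ee_rot: [0.0, 0.73, 0.683, -0.0]
wrist_force: [-0.1, 0.3, 0.6]
grip_width: -0.0001
```

Call:
apply_moves(
  series="0 0 -20 0;0 0 -50 0;0 0 -70 0;0 0 -80 0;0 0 -80 0",
)

```text
t: 7.35
tcp_pos: [0.606, -0.0286, 0.119]
ee_rot: [-0.001, 0.731, 0.683, -0.001]
wrist_force: [0.7, 0.4, 0.5]
grip_width: 0.0001
```

```bash
python3 - <<'E'
from workcell import get_obs,camera
import cv2,numpy as np
o=get_obs();print({k:np.round(v,3).tolist() for k,v in o.items() if k in('tcp_pos','wrist_force','joint_positions')})
c=camera("scene");t=c["frame"][120:320,160:420,::-1];cv2.imwrite("pics/s6.png",cv2.resize(cv2.convertScaleAbs(t,alpha=1.6,beta=20),None,fx=3,fy=3))
c=camera("wrist");cv2.imwrite("pics/w6.png",c["frame"][:,:,::-1])
E
```

```text
{'joint_positions': [-0.139, 0.918, 0.284, 1.491, -0.322, 0.781, 0.202], 'tcp_pos': [0.606, -0.029, 0.119], 'wrist_force': [0.704, 0.355, 0.45]}
```

View pics/s6.png

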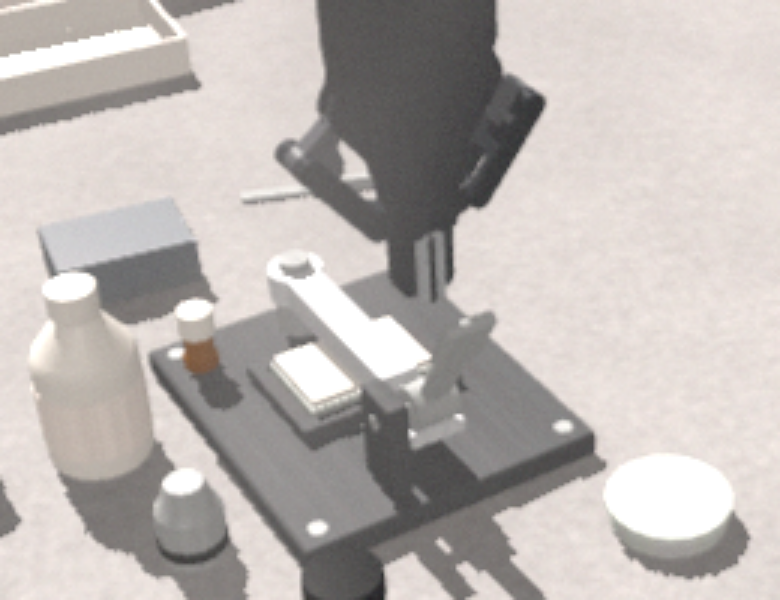

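View pics/w6.png

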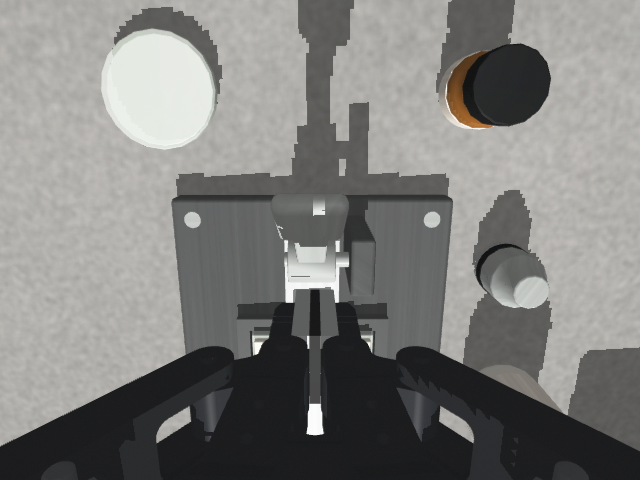

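The fingers are in line with the lever end (wrist view: fingers at x≈315, lever at x≈311), on the chamber side. I push along the lever's arc.

Call:
apply_moves(
  series="0 7 -1 0;0 14 -2 0;1 20 -3 0;1 24 -4 0;1 27 -6 0",
)

```text
t: 7.95
tcp_pos: [0.6074, -0.0014, 0.1145]
ee_rot: [0.0, 0.731, 0.683, 0.0]
wrist_force: [0.7, -1.6, 3.1]
grip_width: 0.0002
```

Call:
apply_moves(
  series="0 4 -3 0;0 8 -6 0;0 13 -11 0;1 17 -16 0;1 21 -22 0",
)

```text
t: 8.45
tcp_pos: [0.608, 0.02, 0.0918]
ee_rot: [-0.0, 0.731, 0.683, -0.0]
wrist_force: [1.5, -0.0, 3.4]
grip_width: -0.0
```

Call:
apply_moves(
  series="0 2 -3 0;0 4 -6 0;0 5 -9 0;0 7 -13 0;0 8 -16 0",
)

```text
t: 8.95
tcp_pos: [0.6081, 0.0273, 0.076]
ee_rot: [0.0, 0.731, 0.683, -0.0]
wrist_force: [1.3, 0.0, 2.4]
grip_width: -0.0002
```

```bash
python3 - <<'E'
from workcell import get_obs,camera
import cv2,numpy as np
o=get_obs();print({k:np.round(v,3).tolist() for k,v in o.items() if k in('tcp_pos','wrist_force','joint_positions')})
c=camera("scene");t=c["frame"][120:320,160:420,::-1];cv2.imwrite("pics/s7.png",cv2.resize(cv2.convertScaleAbs(t,alpha=1.6,beta=20),None,fx=3,fy=3))
E
```

```text
{'joint_positions': [-0.225, 0.982, 0.273, 1.512, -0.357, 0.698, 0.139], 'tcp_pos': [0.608, 0.027, 0.076], 'wrist_force': [1.3, 0.003, 2.428]}
```

View pics/s7.png

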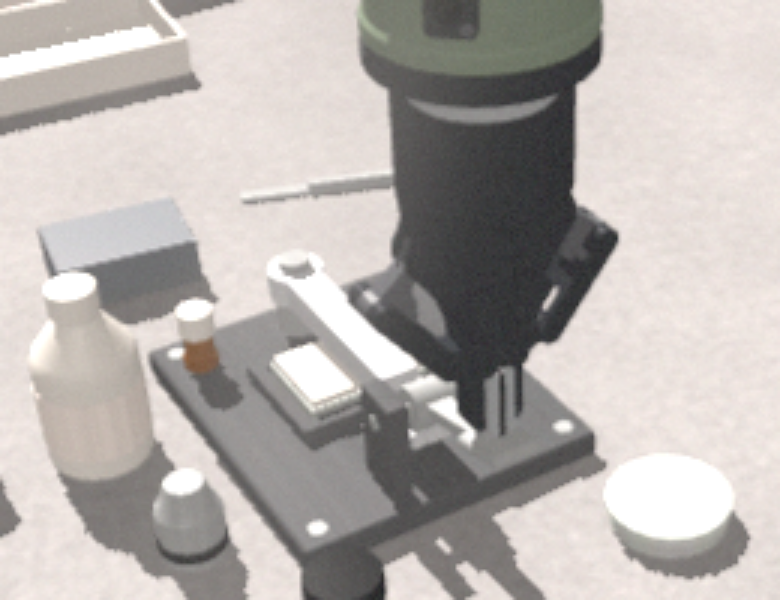

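The lever is following down at about 3 N, and the fingertips cover its end at (490,425). I carry on in small steps to the stop.

Call:
apply_moves(
  series="0 1 -3 0;0 2 -6 0;0 2 -9 0;0 3 -12 0;0 3 -14 0",
)

```text
t: 9.5
tcp_pos: [0.608, 0.0305, 0.062]
ee_rot: [-0.0, 0.731, 0.683, -0.0]
wrist_force: [1.8, 1.0, 2.7]
grip_width: 0.0004
```

Call:
apply_moves(
  series="0 0 -1 0;0 0 -2 0;0 0 -3 0",
)

```text
t: 9.8
tcp_pos: [0.6081, 0.0306, 0.0593]
ee_rot: [-0.0, 0.731, 0.683, 0.0]
wrist_force: [0.3, 1.2, 2.7]
grip_width: -0.0002
```

Call:
apply_moves(
  series="0 0 -1 0;0 0 -2 0;0 0 -2 0",
)

```text
t: 10.1
tcp_pos: [0.6083, 0.0306, 0.0583]
ee_rot: [0.0, 0.731, 0.683, 0.0]
wrist_force: [-3.9, 3.2, 21.3]
grip_width: -0.0004
```

The force is 21 N at z = 58 mm (59 expected), so the lever is on its stop. I lift straight off and move clear.

Call:
apply_moves(
  series="0 0 0 0;0 0 8 0;0 0 30 0;0 0 70 0;0 0 110 0",
)

```text
t: 10.6
tcp_pos: [0.6075, 0.03, 0.1683]
ee_rot: [-0.0, 0.731, 0.683, -0.001]
wrist_force: [1.1, 0.3, 0.8]
grip_width: -0.0001
```

Call:
apply_moves(
  series="-35 20 20 0;-80 40 30 0;-120 60 40 0;-165 75 40 0;-200 90 40 0",
)

```text
t: 11.1
tcp_pos: [0.4055, 0.1206, 0.2077]
ee_rot: [-0.0, 0.731, 0.683, -0.0]
wrist_force: [0.5, -0.1, -0.3]
grip_width: 0.0002
```

```bash
python3 - <<'E'
from workcell import get_obs,camera
import cv2,numpy as np
for n,(a,b,d,e) in(("scene",(120,320,160,420)),("top",(130,320,225,435))):
    c=camera(n);t=c["frame"];cv2.imwrite(f"pics/{n}8f.png",t[:,:,::-1]);t=t[a:b,d:e,::-1];cv2.imwrite(f"pics/{n}8.png",cv2.resize(cv2.convertScaleAbs(t,alpha=1.6,beta=20),None,fx=3,fy=3,interpolation=cv2.INTER_CUBIC))
o=get_obs();print({k:np.round(v,3).tolist() for k,v in o.items()})
E
```

```text
{'t': 11.2, 'joint_positions': [-0.581, 0.563, 0.356, 2.044, -0.342, 0.593, -0.053], 'joint_velocities': [0.063, 0.044, 0.023, -0.125, 0.013, 0.044, 0.034], 'effort': [-4.226, -69.301, 5.427, -10.323, -0.308, -1.068, -0.879], 'tcp_pos': [0.404, 0.122, 0.208], 'ee_rot': [-0.001, 0.73, 0.684, -0.001], 'wrist_force': [1.373, 0.306, -0.37], 'moment': [-0.043, -0.101, -0.023], 'grip_width': -0.0}
```

View pics/scene8.png

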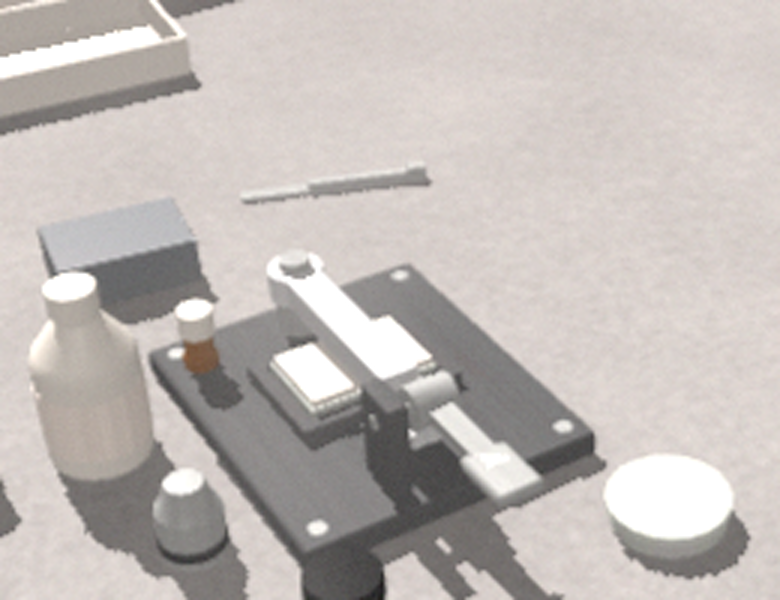

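View pics/top8.png

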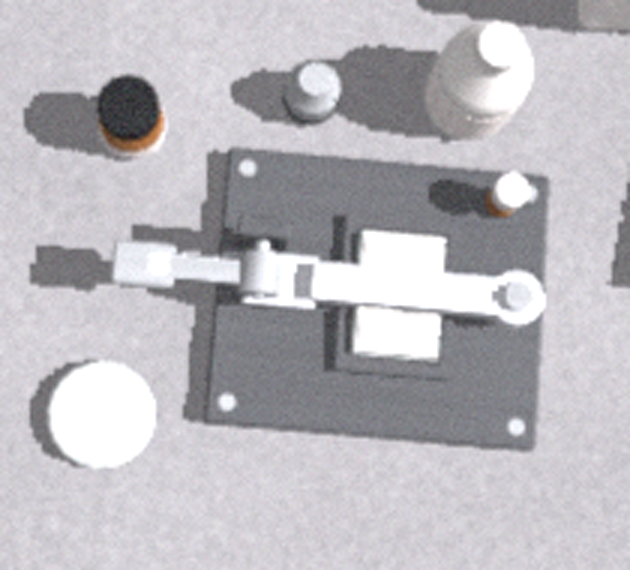

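The lever lies level with its pad at (145,264) in the zoomed top view. The strap is unchanged over the chamber, and the other objects are at the same pixels as at the start. I let the arm settle, then hand in.

Call:
apply_moves(
  series="0 0 0 0;0 0 0 0;0 0 0 0",
)

```text
t: 11.5
tcp_pos: [0.4086, 0.1198, 0.2071]
ee_rot: [0.0, 0.731, 0.682, -0.0]
wrist_force: [-0.1, 0.4, 0.1]
grip_width: -0.0
```

```bash
python3 -c "
from workcell import hand_in;print(hand_in())"
```

```text
the job is handed in; nothing more can be done
None
```

The chamber is clamped and the job is handed in at 11.5 s. With the fingers shut, I pushed the strap round with a finger's outer face until it met its stop, then pushed the cam lever down onto its stop with the fingertips.

- **Strap:** the push force rose from about 2 N to about 18 N and the strap stopped moving. The top view afterwards measured its angle at about 0.01 rad, which is zero within measuring error.
- **Lever:** the force rose from about 3 N to 21 N with the fingertips at 58 mm; the given height of the pad when down is 59 mm. In the final pictures it lies level along jig +y. I judged that by eye and did not measure the angle again.
- **Surroundings:** the chamber is in its seat, and the things round the jig look the same as at the start in the final close-up pictures. I compared them by eye.
- **Finish:** the arm ended about 0.2 m up, to one side of the jig, with a wrist force of about 0.4 N.

No check failed. The jig corners from the two cameras differed by up to about 7 mm, so I used an averaged position and relied on the contact forces to confirm both stops.

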